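Level the gel-casting table and hold its foot pressed

TASK

Set the spirit level lengthwise on the outline marked in the middle of the gel-casting table's plate, press it down flat for a moment and let go of it. Then push the levelling-foot knob down, turn it until the bubble stands between the two lines, and finish while still gripping the knob and holding it pressed down with the bubble centred and the hand clear of the level, so that a colleague can tighten the lock nut. Do not push the other things about.

Things in the scene. Friction and masses are not known exactly. Their poses are not given: they have to be found in the camera images.
- spirit_level: The spirit level: an aluminium bar 20 (x) x 120 (y) x 32 mm high, 0.15 kg, with a vial marked with two black lines in its top face; lies on the worktop at the start. Origin at the centre of its underside, y along the bar, z up. Grasp it across its 20 mm width at the middle. It is the same either way round.
- level_mid (a point): Centre of the spirit level, half-way up (16 mm above its underside); axes as the level's.
- bubble (a point): Centre of the pale bubble (14 mm long) in the vial on top of the level. It runs along the level's y axis to the higher end, 0.4 mm per mrad of slope, up to 19 mm either way, and settles in about 1 s. Two black lines cross the vial 9 mm either side of the bar's middle; the bubble is between them when its centre is within 2 mm of the middle.
- gel_table: The gel-casting levelling table, fixed to the worktop: a white base 130 (x) x 300 (y) mm, an aluminium plate hinged at the base's -y end, and a black levelling-foot knob on a grey housing at the +y end. Origin under the middle of the base; y runs from the hinge to the knob, whose upright axis stands 118 mm from the origin and 48 mm from the plate's edge.
- plate_mid (a point): Middle of the top face of the hinged aluminium plate (120 x 205 mm), about 48 mm above the worktop, centre of the marked outline (28 x 126 mm, long side along the plate's y). Axes as the plate's: y from hinge to knob, z its normal. The plate is tilted 1 to 2.5 degrees at the start, with its knob end low.
- knob_mid (a point): On the axis of the levelling-foot knob, half-way up its grip: an upright ribbed black cylinder, 34 mm across, 30 mm high (15 mm below to 15 mm above this point). The housing top lies 32 mm below this point, its steel collar 29 mm (knob up). Turned clockwise from above it raises the plate's knob end, 16 mrad per rad of turn: the bubble runs 6.4 mm per rad toward the knob.
- foot_knob (a joint): How far the sprung knob is pushed down, m: 0 up, 0.005 fully down, 6 N to start and 9 N at the bottom; pressed counts from 0.0025. Up, a brake holds it against turning; from 1 mm down it turns easily. It needs 1.1 to 2.6 rad clockwise in all; let up, it keeps its angle and can be gripped afresh. Pushing it does not tilt the plate.
- slide_box: Bystander: green slide box 56 x 81 x 28 mm, loose; origin under its centre.
- beaker_small: Bystander: small plastic beaker 56 x 60 x 63 mm, loose; origin under its centre.
- microtube_rack: Bystander: blue microtube rack 66 x 124 x 30 mm, loose; origin under its centre.

How it is judged:
On the way, in this order (a step that is already met when the one before it is completed fails the run):
1. the spirit level lies lengthwise on the plate's outline and is pressed down flat (x of level_mid in the frame of plate_mid between -0.012 and 0.012 m and y of level_mid in the frame of plate_mid between -0.015 and 0.015 m and z of level_mid in the frame of plate_mid below 0.019 m and angle between the y axis of spirit_level and the y axis of plate_mid, either way round below 0.17 rad and contact force between spirit_level and gel_table above 4 N), for 0.2 s.
2. the level is let go and the knob is gripped and pressed down (contact force between each of the arm, the fingers and spirit_level below 0.1 N and contact force between the fingers and gel_table above 3 N and value of joint foot_knob above 0.0025 m), for 0.2 s.
At the end, for the whole second after the job is handed in: Level flat on the plate, within 12 mm across and 15 mm along of the outline's middle and 10 degrees of its direction, not touched by the robot; bubble centre within 2 mm of the middle (between the lines); fingers on the knob with over 3 N, knob pressed down over 2.5 mm (all of step 2 and y of bubble in the frame of level_mid between -0.002 and 0.002 m and x of level_mid in the frame of plate_mid between -0.012 and 0.012 m and y of level_mid in the frame of plate_mid between -0.015 and 0.015 m and z of level_mid in the frame of plate_mid between 0.013 and 0.019 m and angle between the y axis of spirit_level and the y axis of plate_mid, either way round below 0.17 rad); the arm keeps its last pose, push and grip.
It fails at once if a bystander is pushed more than 20 mm (distance of any of slide_box, beaker_small, microtube_rack from where it was at the start of the episode above 0.02 m).
It also fails if it takes over 69 s, if anything falls off the work surface, if the arm or the gripper's body presses on something with over 40 N, if the wrist force passes 120 N, or if a joint passes its speed limit or range.

ROBOT

A 6-joint arm with a two-finger parallel gripper is mounted at the origin on a cart in front of the work surface, level with it; the furniture and walls round the work are solid. World frame = base frame: x ahead of the robot, y to its left, z up, the work surface at z = 0. Lengths are in m, angles in rad, forces in N, time in s.
With the tool pointing down it reaches from about 0.375 to 0.825 m from the base axis. Payload 5.5 kg.
Tool frame: the origin (TCP) lies at the very end of the fingers, on their centre line; the grasp point (between the pads) lies 19 mm behind it; z points along the fingers, y is the line along which they close (so a half turn about z gives the same grasp; the last joint's range is limited). The gripper opens to 85 mm and grips with 20 to 120 N. Pads are 22 mm wide; open, the fingers measure 114 mm over their backs; the gripper's body (76 mm by 85 mm) begins 54 mm behind the grasp point. The pads swing forward as they close: fully open they stand 13 mm farther back than shut.
Start: joints at [-1.189, 0.314, -0.047, 1.21, 0, 1.571], TCP at [0.224, -0.557, 0.231] pointing down, gripper open.
Joint ranges: [-2.67, 2.67], [-0.69, 1.73], [-1.03, 1.25], [-2.08, 2.16], [-1.42, 1.45], [-3.14, 3.14]. Speed limits (rad/s): [2.39, 2.39, 3.01, 3.14, 3.14, 3.14].

INTERFACE

Orientations are given as [roll, pitch, yaw] about the fixed x, y, z axes, in that order (R = Rz(yaw) Ry(pitch) Rx(roll)).
In Python, from bench import bot, eyes, regions_of gives the robot as it stands.
- The arm moves only by the tool apply_moves, never from a script. Its argument "moves" is a list of rows, each an object with "grip": the opening, from 0 (shut) to 1 (fully open); "dp": the shift along the tool's x, y, z in cm, a list of three; "twist": the turn about the tool's z in rad. A call has exactly 5 rows; each row is the pose to reach, as a shift and turn from the pose commanded when the call began, along the tool's axes at that moment; what a row does not reach only later rows make up. A row lasts 1/8 s, in which the tool goes at most 62.5 mm and 10.7 degrees, less where a joint would pass 70% of its speed; a pose out of reach is approached as far as the arm can. A call with a gripper value outside its range is refused whole. The fingers move at their own pace and stop on an object; the grip force is fixed at half the most. Time passes only in rows, so rows that repeat a pose let the fingers close, or fill a call up. It gives the time, the measured TCP pose, the force, the opening and the grip force at its end, in the units of the state.
- bot.get_obs(): the state, without advancing time (a new reading comes with each control period).
- eyes.read_camera(name): name is "scene" or "top"; returns the picture (384x512x3 uint8, red, green, blue); there is no depth.
- eyes.get_calibration(name): a dict with "vfov" (degrees; the focal length in pixels is half the picture's height over the tangent of half this angle, whatever the lens; pixels are square), "cx", "cy" (the principal point, pixels), "dist" ([k1, k2, p1, p2, k3] as OpenCV has them; the pictures are not rectified), "view" (4x4, takes a point from world to camera coordinates). Camera axes: x right, y down, z forward; pixel columns grow to the right and rows downward; lengths in m; the calibration is good to about 2 mm. A picture is of the moment at which its call begins. get_calibration takes no time and is no camera call.
- bot.hand_in(): hands the job in; it is judged then, once.
Trained networks look in the newest picture that a camera, given by its name, has taken for a name from the list of things; names that differ only in an ending like _2 or _b are one class to them, and where a whole thing is asked for, a point or a joint stands for the part that bears it (a point fixed in the world has none). Each returns a list of dicts, best first, with "conf" (0 to 1); they miss things now and then, are a little off and sometimes report something else, mostly with a low value. They report only what shows in the picture. A call takes as long as a camera call.
- regions_of(camera, label): "mask" (384x512 bool, what is visible of it) and "xy" ([column, row] in pixels, amid what is visible of it).
The state is a dict: "clock": time; "q": joint angles; "joint_velocities": joint speeds; "joint_efforts": joint torques, N m; "tool_pos": TCP position; "tool_rot": TCP orientation; "contact_force": force on the tool from outside, world axes, zero at the start; "ft_torque": the same for the moment, N m; "width": finger opening in m; "finger_force": force on a finger pad.
Only numpy, scipy, OpenCV 4.12 (cv2) and the standard library are available. Lean on these libraries where they do the work, as an engineer would, in place of code of your own. Each camera call takes 0.05 s, during which the arm holds its last target. There are 200 camera calls.

## Working session

There is one attempt and no reset: what is moved stays moved. The work goes in short steps, Python scripts to look and compute and a tool call to move; the robot and the scene stay as the last step left them, time stands still between calls to the robot, and variables do not carry over. Pictures are saved under pics/ and viewed, at most 13 in all, crops included, and the job is handed in when it is done.

Besides the shell and the picture viewer there is one more tool, called as name(argument=value, ...), one argument or row to a line, values as JSON. apply_moves: Moves the arm, as the interface text tells. Its arguments: {"type":"object","properties":{"moves":{"type":"array"}},"required":["moves"]}

```bash
mkdir -p pics; ls; cat > h.py <<'E'
import numpy as np, cv2
from bench import bot, eyes, regions_of
def cal(n):
    c=eyes.get_calibration(n); f=192/np.tan(np.radians(c["vfov"])/2)
    return np.array([[f,0,c["cx"]],[0,f,c["cy"]],[0,0,1.]]),np.array(c["dist"],float),np.array(c["view"],float)
def ray(n,uv):
    K,d,V=cal(n); p=cv2.undistortPoints(np.array(uv,float).reshape(-1,1,2),K,d).reshape(-1,2)
    D=np.c_[p,np.ones(len(p))]@V[:3,:3]; return -V[:3,:3].T@V[:3,3],D
def at(n,uv,z):
    o,D=ray(n,uv); return o+D*((z-o[2])/D[:,2])[:,None]
def proj(n,P):
    K,d,V=cal(n); return cv2.projectPoints(np.array(P,float).reshape(-1,3),cv2.Rodrigues(V[:3,:3])[0],V[:3,3],K,d)[0].reshape(-1,2)
def tri(uv1,uv2):
    A=np.zeros((3,3));b=np.zeros(3)
    for n,u in(("top",uv1),("scene",uv2)):
        o,D=ray(n,u);D=D[0]/np.linalg.norm(D[0]);M=np.eye(3)-np.outer(D,D);A+=M;b+=M@o
    return np.linalg.solve(A,b)
E
python3 - <<'E'
from h import *
ims={n:eyes.read_camera(n) for n in("top","scene")}
cv2.imwrite("pics/a.png",cv2.resize(ims["top"][:,:,::-1],(800,600),interpolation=cv2.INTER_CUBIC))
cv2.imwrite("pics/b.png",cv2.resize(ims["scene"][:,:,::-1],(800,600),interpolation=cv2.INTER_CUBIC))
for n in ims:
    o,_=ray(n,[0,0]);print(n,o.round(3))
    for l in["spirit_level","gel_table","plate_mid","knob_mid","slide_box","beaker_small","microtube_rack"]:
        for r in regions_of(n,l)[:2]:
            c,s,a=cv2.minAreaRect(np.argwhere(r["mask"])[:,::-1].astype(np.float32))
            print(n,l,round(r["conf"],2),np.round(r["xy"]),r["mask"].sum(),np.round(cv2.boxPoints((c,s,a))).tolist(),at(n,[r["xy"]],.03).round(3))
s=bot.get_obs();print(s["clock"],s["tool_pos"],s["tool_rot"],s["width"])
E
```

```text
pics
top [0.368 0.073 1.416]
top spirit_level 0.66 [212. 178.] 229 [[193.0, 176.0], [227.0, 171.0], [228.0, 178.0], [194.0, 183.0]] [[0.502 0.223 0.03 ]]
top gel_table 0.62 [346. 188.] 2837 [[303.0, 195.0], [311.0, 160.0], [391.0, 179.0], [383.0, 214.0]] [[ 0.482 -0.256  0.03 ]]
top slide_box 0.88 [265. 176.] 325 [[255.0, 184.0], [257.0, 169.0], [279.0, 171.0], [277.0, 186.0]] [[0.516 0.033 0.03 ]]
top slide_box 0.53 [211. 178.] 212 [[193.0, 176.0], [227.0, 171.0], [227.0, 177.0], [194.0, 182.0]] [[0.501 0.227 0.03 ]]
top beaker_small 0.6 [153. 172.] 252 [[144.0, 165.0], [162.0, 165.0], [162.0, 181.0], [144.0, 181.0]] [[0.518 0.432 0.03 ]]
top microtube_rack 0.88 [158. 206.] 689 [[139.0, 197.0], [175.0, 192.0], [177.0, 211.0], [142.0, 216.0]] [[0.4   0.411 0.03 ]]
scene [-0.373  0.989  0.933]
scene spirit_level 0.71 [218. 226.] 317 [[201.0, 235.0], [227.0, 213.0], [233.0, 221.0], [207.0, 243.0]] [[0.499 0.229 0.03 ]]
scene gel_table 0.75 [314. 176.] 1719 [[276.0, 169.0], [341.0, 147.0], [352.0, 178.0], [286.0, 200.0]] [[ 0.469 -0.221  0.03 ]]
scene plate_mid 0.74 [323. 164.] 874 [[297.0, 166.0], [341.0, 148.0], [349.0, 168.0], [305.0, 186.0]] [[ 0.499 -0.32   0.03 ]]
scene plate_mid 0.59 [293. 169.] 81 [[290.0, 163.0], [298.0, 163.0], [298.0, 173.0], [290.0, 173.0]] [[ 0.557 -0.208  0.03 ]]
scene slide_box 0.85 [262. 201.] 399 [[245.0, 201.0], [269.0, 189.0], [277.0, 204.0], [253.0, 216.0]] [[0.497 0.032 0.03 ]]
scene beaker_small 0.73 [165. 252.] 485 [[154.0, 239.0], [174.0, 239.0], [174.0, 266.0], [154.0, 266.0]] [[0.517 0.425 0.03 ]]
scene microtube_rack 0.78 [192. 276.] 1100 [[166.0, 280.0], [202.0, 247.0], [220.0, 266.0], [184.0, 299.0]] [[0.384 0.433 0.03 ]]
0.8 [ 0.22356625 -0.5567953   0.23133563] [3.14155014e+00 1.62038720e-05 3.81841303e-01] 0.08493919400708151
```

View pics/a.png

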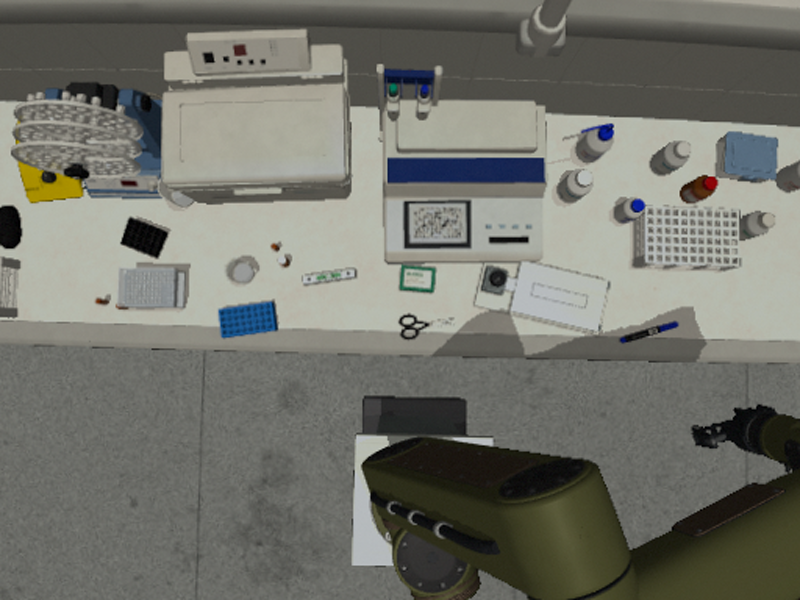

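View pics/b.png

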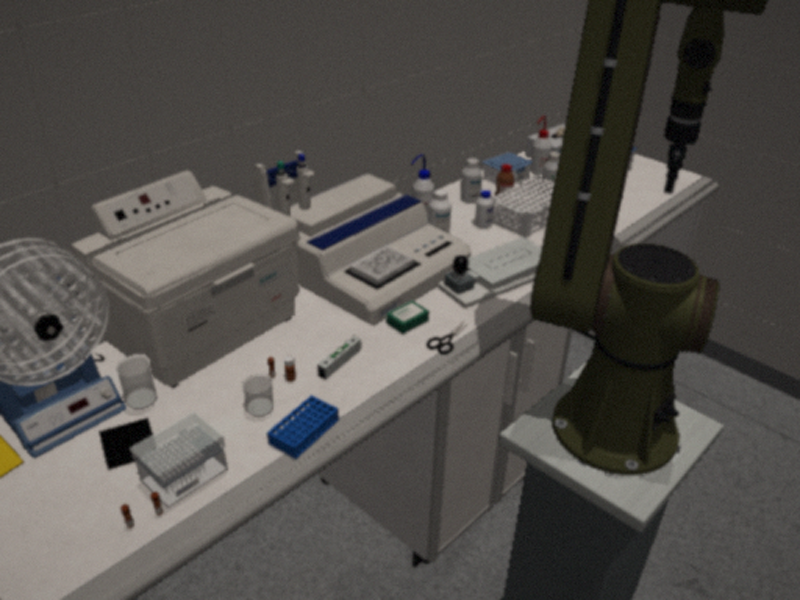

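The top view shows the level at about (330,276) in the 800 px picture. The table runs from (480,270) to (605,325), with the knob at (495,279) and the outline at (560,293). Next I'll take one enlarged view and get the numbers.

```bash
python3 - <<'E'
from h import *
T=eyes.read_camera("top");S=eyes.read_camera("scene")
a=cv2.resize(T[155:220,185:400,::-1],None,fx=3.7,fy=3.7,interpolation=cv2.INTER_CUBIC)
b=cv2.resize(S[135:245,195:355,::-1],None,fx=3.2,fy=3.2,interpolation=cv2.INTER_CUBIC)
c=np.zeros((a.shape[0]+b.shape[0],a.shape[1],3),np.uint8);c[:a.shape[0]]=a;c[a.shape[0]:,:b.shape[1]]=b
cv2.imwrite("pics/c.png",c)
def dark(im,r0,r1,c0,c1,t=75):
    g=im[r0:r1,c0:c1].max(2);p=np.argwhere(g<t);return p[:,::-1].mean(0)+[c0,r0],len(p)
kt,n1=dark(T,165,190,305,330);ks,n2=dark(S,158,176,285,303,60)
print(kt,n1,ks,n2,"knob",tri(kt,ks).round(4),at("top",[kt],.09).round(4))
r=regions_of("top","spirit_level")[0]
p=at("top",np.argwhere(r["mask"])[:,::-1],.032);c=p.mean(0);w,v=np.linalg.eigh(np.cov((p-c)[:,:2].T));print("level",c.round(4),v[:,1],np.ptp((p-c)[:,:2]@v,axis=0))
r=regions_of("scene","spirit_level")[0];print("level scene",at("scene",[r["xy"]],.025))
r=regions_of("top","gel_table")[0]
q=at("top",cv2.boxPoints(cv2.minAreaRect(np.argwhere(r["mask"])[:,::-1].astype(np.float32))),.03);print(q.round(3),np.linalg.norm(np.diff(q,axis=0),axis=1),q.mean(0))
E
```

```text
[316.89166667 177.68333333] 120 [293.90909091 169.74747475] 99 knob [ 0.5079 -0.1451  0.0747] [[ 0.5082 -0.141   0.09  ]]
level [0.5078 0.23   0.032 ] [-0.16471731  0.98634082] [0.02361521 0.12023017]
level scene [[0.5050711  0.23301976 0.025     ]]
[[ 0.45  -0.097  0.03 ]
 [ 0.581 -0.126  0.03 ]
 [ 0.52  -0.422  0.03 ]
 [ 0.389 -0.391  0.03 ]] [0.13418652 0.30248601 0.13520964] [ 0.48502876 -0.2587675   0.03      ]
```

View pics/c.png

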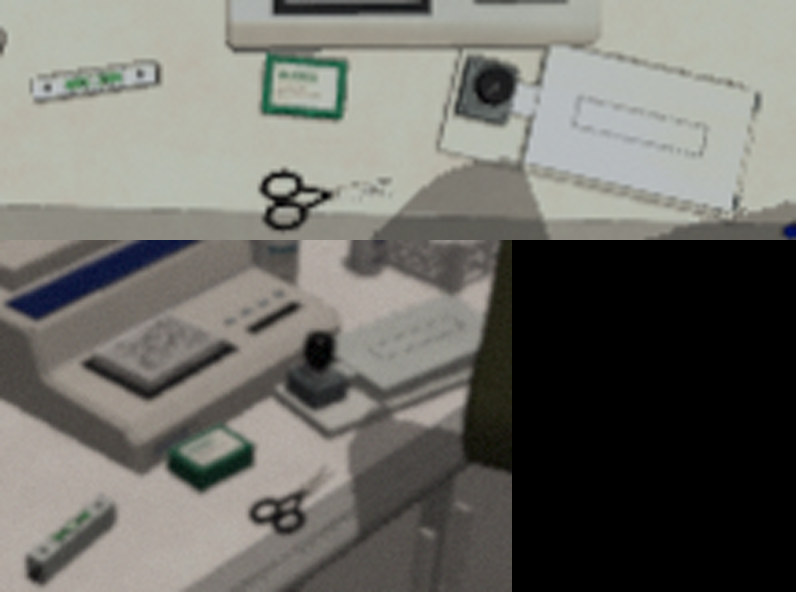

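The crop shows the outline corners at (579,97), (707,124), (703,156) and (574,127), the knob at (493,85), and the analyser's front edge at row 47. I'll convert these to positions.

```bash
python3 - <<'E'
from h import *
f=lambda P:np.array(P,float)/3.7+[185,155]-.36
g=lambda P:(np.array(P,float)-[0,240])/3.2+[195,135]-.34
o=at("top",f([(579,97),(707,124),(703,156),(574,127)]),.048);print("outline",o.round(4),o.mean(0))
p=at("top",f([(552,45),(760,97),(735,213),(525,162)]),.048);print("plate",p.round(4),p.mean(0))
for q in(o,p):
    d=(q[0]+q[3]-q[1]-q[2])[:2];d/=np.linalg.norm(d);print(d,-np.arctan2(d[0],d[1]),"knob pred",q.mean(0)[:2]+.1505*d)
so=at("scene",g([(372,350),(440,315),(464,326),(392,363)]),.048);print("scene outline",so.mean(0),so.round(3))
print("knob",[tri(f((493,y)),g((319,350))).round(4) for y in(83,87)], [at("top",[f((493,85))],z).round(4) for z in(.08,.1)])
for z in(.05,.08,.1):print("knob scene",z,at("scene",[g((319,350))],z).round(3))
print("instr bottom",at("top",f([(240,47),(520,47),(598,47)]),0).round(3),"top edge",at("top",f([(598,14)]),.07).round(3))
print("instr scene L bottom/top",at("scene",[g((140,470))],0).round(3),at("scene",[g((138,435))],.06).round(3),"R",at("scene",[g((337,335))],.06))
print(proj("scene",[[.508,-.143,z] for z in(0,.03,.06,.09,.11)]))
E
```

```text
outline [[ 0.5038 -0.2341  0.048 ]
 [ 0.4814 -0.3583  0.048 ]
 [ 0.4506 -0.3546  0.048 ]
 [ 0.475  -0.2296  0.048 ]] [ 0.47773602 -0.29412424  0.048     ]
plate [[ 0.553  -0.2075  0.048 ]
 [ 0.5089 -0.4101  0.048 ]
 [ 0.397  -0.386   0.048 ]
 [ 0.4404 -0.183   0.048 ]] [ 0.4748226  -0.29666309  0.048     ]
[0.18452725 0.9828274 ] -0.18559082914972477 knob pred [ 0.50550737 -0.14620871]
[0.21107467 0.97746994] -0.21267427129536173 knob pred [ 0.50658934 -0.14955386]
scene outline [ 0.47089276 -0.29238669  0.048     ] [[ 0.492 -0.232  0.048]
 [ 0.485 -0.357  0.048]
 [ 0.449 -0.356  0.048]
 [ 0.458 -0.225  0.048]]
knob [array([ 0.5096, -0.1487,  0.0755]), array([ 0.5068, -0.1476,  0.077 ])] [array([[ 0.5096, -0.1461,  0.08  ]]), array([[ 0.5075, -0.1428,  0.1   ]])]
knob scene 0.05 [[ 0.533 -0.184  0.05 ]]
knob scene 0.08 [[ 0.503 -0.145  0.08 ]]
knob scene 0.1 [[ 0.482 -0.118  0.1  ]]
instr bottom [[ 0.549  0.091  0.   ]
 [ 0.557 -0.185  0.   ]
 [ 0.559 -0.263  0.   ]] top edge [[ 0.581 -0.246  0.07 ]]
instr scene L bottom/top [[0.559 0.081 0.   ]] [[0.545 0.097 0.06 ]] R [[ 0.53023975 -0.21249641  0.06      ]]
[[291.57272915 187.25204985]
 [292.0697293  180.38686243]
 [292.57509735 173.38500889]
 [293.088963   166.24338925]
 [293.43632366 161.4031129 ]]
```

apply_moves(
  moves=[
    {"grip": 1, "dp": [4, -4.5, 0], "twist": -0.18},
    {"grip": 1, "dp": [8, -9, 0], "twist": -0.36},
    {"grip": 1, "dp": [12, -13.5, 0], "twist": -0.54},
    {"grip": 1, "dp": [16, -18, 0], "twist": -0.72},
    {"grip": 1, "dp": [20, -22.5, 0], "twist": -0.9},
  ],
)

```text
clock: 1.68
tool_pos: [0.3257, -0.2718, 0.2316]
tool_rot: [3.141, 0.0, 1.287]
contact_force: [1.2, 0.4, 0.1]
width: 0.0855
finger_force: 0.0
```

```bash
cat >> h.py <<'E'
def go(x,y,z,yaw=None):
    s=bot.get_obs();p=np.array(s["tool_pos"]);r=np.array(s["tool_rot"])
    from scipy.spatial.transform import Rotation as R
    M=R.from_euler("xyz",r).as_matrix()
    t=0 if yaw is None else -((yaw-r[2]+np.pi)%(2*np.pi)-np.pi)
    print("clk",round(s["clock"],2),"pos",p.round(4),"rot",r.round(3),"q",np.round(s["q"],2),"w",round(s["width"],4),"F",np.round(s["contact_force"],1),round(s["finger_force"],1) if np.isscalar(s["finger_force"]) else s["finger_force"])
    print("dp cm",(M.T@(np.array([x,y,z])-p)*100).round(2),"twist",round(t,3))
E
python3 -c "
from h import *
go(.507,.231,.08,1.737)"
```

```text
clk 1.68 pos [ 0.3257 -0.2718  0.2316] rot [3.141 0.    1.287] q [-0.7  -0.02 -0.44  1.15  0.    1.16] w 0.0855 F [1.2 0.4 0.1] 0.0
dp cm [53.35  3.31 15.15] twist -0.45
```

apply_moves(
  moves=[
    {"grip": 1, "dp": [6, 0.4, 0], "twist": -0.12},
    {"grip": 1, "dp": [12, 0.8, 0], "twist": -0.24},
    {"grip": 1, "dp": [18, 1.2, 0], "twist": -0.36},
    {"grip": 1, "dp": [24, 1.6, 1], "twist": -0.45},
    {"grip": 1, "dp": [30, 2, 2], "twist": -0.45},
  ],
)

```text
clock: 2.3
tool_pos: [0.4308, 0.0104, 0.2116]
tool_rot: [3.14, 0.0, 1.733]
contact_force: [0.9, -0.5, 0.2]
width: 0.0852
finger_force: 0.0
```

```bash
python3 -c "
from h import *
go(.507,.231,.08,1.737)"
```

```text
clk 2.3 pos [0.4308 0.0104 0.2116] rot [3.14  0.    1.733] q [ 0.02  0.   -0.46  1.1  -0.    1.43] w 0.0852 F [ 0.9 -0.5  0.2] 0.0
dp cm [20.55 11.06 13.17] twist -0.004
```

apply_moves(
  moves=[
    {"grip": 1, "dp": [5, 2.8, 0], "twist": 0},
    {"grip": 1, "dp": [10, 5.5, 3], "twist": 0},
    {"grip": 1, "dp": [15, 8.2, 7], "twist": 0},
    {"grip": 1, "dp": [20.55, 11.05, 11], "twist": 0},
    {"grip": 1, "dp": [20.55, 11.05, 14.2], "twist": 0},
  ],
)

```text
clock: 2.92
tool_pos: [0.5079, 0.2324, 0.0688]
tool_rot: [3.138, -0.001, 1.735]
contact_force: [0.2, 0.3, -0.6]
width: 0.0856
finger_force: 0.0
```

```bash
python3 - <<'E'
from h import *
go(.507,.231,.005,1.737)
T=eyes.read_camera("top");S=eyes.read_camera("scene")
a=cv2.resize(T[145:205,180:240,::-1],(400,400),interpolation=cv2.INTER_CUBIC)
b=cv2.resize(S[190:250,185:245,::-1],(400,400),interpolation=cv2.INTER_CUBIC)
cv2.imwrite("pics/d.png",np.hstack([a,b]))
E
```

```text
clk 2.92 pos [0.5079 0.2324 0.0688] rot [ 3.138e+00 -1.000e-03  1.735e+00] q [ 0.43  0.35 -0.39  0.83  0.    1.84] w 0.0856 F [ 0.2  0.3 -0.6] 0.0
dp cm [-0.13 -0.13  6.38] twist -0.002
```

View pics/d.png

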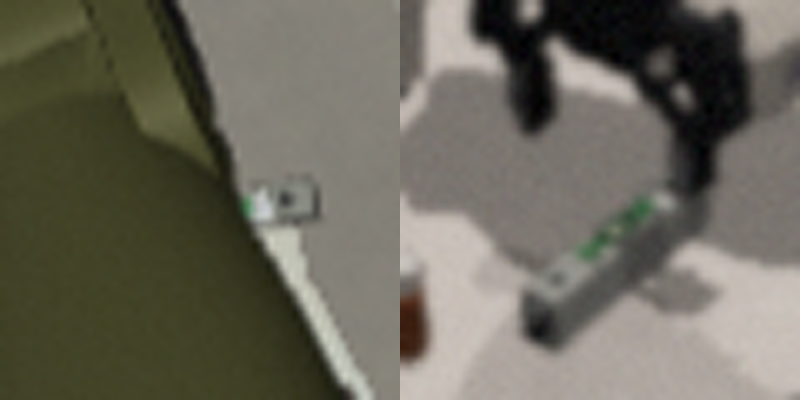

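The fingers stand on either side of the level: left tip at (535,110), right tip at (690,180), bar at (615,265) between them. I'll go down and grip.

apply_moves(
  moves=[
    {"grip": 1, "dp": [-0.1, -0.1, 3], "twist": 0},
    {"grip": 1, "dp": [-0.1, -0.1, 5.5], "twist": 0},
    {"grip": 1, "dp": [-0.1, -0.1, 6.3], "twist": 0},
    {"grip": 0.5, "dp": [-0.1, -0.1, 6.3], "twist": 0},
    {"grip": 0, "dp": [-0.1, -0.1, 6.3], "twist": 0},
  ],
)

```text
clock: 3.65
tool_pos: [0.5063, 0.228, 0.0077]
tool_rot: [3.14, -0.0, 1.731]
contact_force: [0.2, -0.0, -1.1]
width: 0.0515
finger_force: 0.0
```

apply_moves(
  moves=[
    {"grip": 0, "dp": [0, 0, 0], "twist": 0},
    {"grip": 0, "dp": [0, 0, 0], "twist": 0},
    {"grip": 0, "dp": [0, 0, 0], "twist": 0},
    {"grip": 0, "dp": [0, 0, 0], "twist": 0},
    {"grip": 0, "dp": [0, 0, -1], "twist": 0},
  ],
)

```text
clock: 4.28
tool_pos: [0.5045, 0.2275, 0.0161]
tool_rot: [-3.14, 0.0, 1.732]
contact_force: [0.5, -0.3, -1.7]
width: 0.0189
finger_force: 58.7
```

```bash
python3 -c "
from h import *
go(.477,-.293,.15,1.366)"
```

```text
clk 4.28 pos [0.5045 0.2275 0.0161] rot [-3.14   0.     1.732] q [ 0.42  0.41 -0.44  0.72  0.    1.83] w 0.0189 F [ 0.5 -0.3 -1.7] 58.7
dp cm [-50.94 -11.08 -13.35] twist 0.366
```

apply_moves(
  moves=[
    {"grip": 0, "dp": [0, 0, -5], "twist": 0},
    {"grip": 0, "dp": [-2, -0.5, -10], "twist": 0},
    {"grip": 0, "dp": [-6, -1.3, -13.4], "twist": 0.05},
    {"grip": 0, "dp": [-11.5, -2.5, -13.4], "twist": 0.1},
    {"grip": 0, "dp": [-17.2, -3.7, -13.4], "twist": 0.15},
  ],
)

```text
clock: 4.9
tool_pos: [0.4963, 0.0509, 0.1514]
tool_rot: [3.14, -0.0, 1.581]
contact_force: [0.4, -0.6, -1.4]
width: 0.0186
finger_force: 59.2
```

```bash
python3 -c "
from h import *
go(.477,-.293,.15,1.366)"
```

```text
clk 4.9 pos [0.4963 0.0509 0.1514] rot [ 3.14  -0.     1.581] q [ 0.1   0.17 -0.42  0.98 -0.    1.66] w 0.0186 F [ 0.4 -0.6 -1.4] 59.2
dp cm [-34.37  -2.29   0.13] twist 0.215
```

apply_moves(
  moves=[
    {"grip": 0, "dp": [-6, -0.4, 0], "twist": 0.05},
    {"grip": 0, "dp": [-12, -0.8, 0], "twist": 0.1},
    {"grip": 0, "dp": [-18, -1.2, 0], "twist": 0.15},
    {"grip": 0, "dp": [-24, -1.6, 0], "twist": 0.215},
    {"grip": 0, "dp": [-30, -2, 0], "twist": 0.215},
  ],
)

```text
clock: 5.52
tool_pos: [0.479, -0.2498, 0.1507]
tool_rot: [3.142, -0.0, 1.366]
contact_force: [1.4, 0.2, -1.5]
width: 0.0185
finger_force: 59.1
```

```bash
python3 -c "
from h import *
go(.477,-.293,.10,1.366)"
```

```text
clk 5.53 pos [ 0.479  -0.2498  0.1507] rot [ 3.142 -0.     1.366] q [-0.48  0.25 -0.32  1.    0.    1.29] w 0.0185 F [ 1.4  0.2 -1.5] 59.1
dp cm [-4.27  0.68  5.07] twist 0.0
```

apply_moves(
  moves=[
    {"grip": 0, "dp": [-3, 0.4, 1], "twist": 0},
    {"grip": 0, "dp": [-4.25, 0.7, 4], "twist": 0},
    {"grip": 0, "dp": [-4.25, 0.7, 6], "twist": 0},
    {"grip": 0, "dp": [-4.25, 0.7, 7], "twist": 0},
    {"grip": 0, "dp": [-4.25, 0.7, 7], "twist": 0},
  ],
)

```text
clock: 6.15
tool_pos: [0.4774, -0.2906, 0.08]
tool_rot: [-3.14, -0.001, 1.367]
contact_force: [0.2, -0.1, -1.4]
width: 0.0186
finger_force: 59.1
```

```bash
python3 - <<'E'
from h import *
go(.477,-.293,.052,1.366)
T=eyes.read_camera("top");S=eyes.read_camera("scene")
print(T[::,300:400].shape,[ (n,[(round(r["conf"],2),r["xy"]) for r in regions_of(n,"spirit_level")[:2]]) for n in("top","scene")])
a=cv2.resize(T[150:230,300:400,::-1],(400,320),interpolation=cv2.INTER_CUBIC)
b=cv2.resize(S[130:210,270:370,::-1],(400,320),interpolation=cv2.INTER_CUBIC)
cv2.imwrite("pics/e.png",np.hstack([a,b]))
E
```

```text
clk 6.15 pos [ 0.4774 -0.2906  0.08  ] rot [-3.140e+00 -1.000e-03  1.367e+00] q [-0.55  0.34 -0.37  0.86  0.    1.23] w 0.0186 F [ 0.2 -0.1 -1.4] 59.1
dp cm [-0.24  0.01  2.8 ] twist 0.001
(384, 100, 3) [('top', []), ('scene', [(0.48, [320.1, 152.2])])]
```

View pics/e.png

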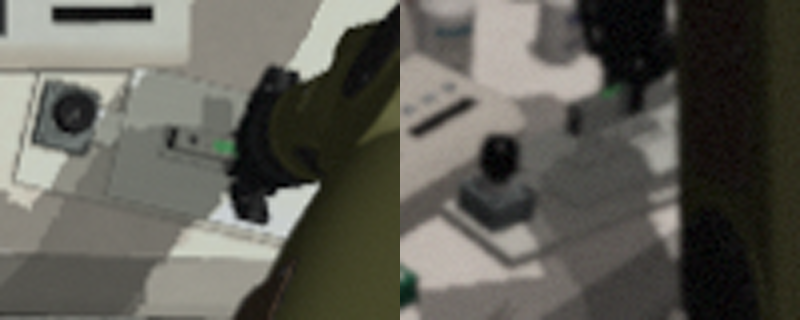

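The level hangs parallel over the outline. In the left half its knob end is at (168,138), and the knob is at (75,112). I'll check the end position and lower it.

apply_moves(
  moves=[
    {"grip": 0, "dp": [-0.2, 0, 1], "twist": 0},
    {"grip": 0, "dp": [-0.2, 0, 1.6], "twist": 0},
    {"grip": 0, "dp": [-0.2, 0, 2], "twist": 0},
    {"grip": 0, "dp": [-0.2, 0, 2.2], "twist": 0},
    {"grip": 0, "dp": [-0.2, 0, 2.3], "twist": 0},
  ],
)

```text
clock: 6.98
tool_pos: [0.4775, -0.2931, 0.0572]
tool_rot: [-3.141, -0.0, 1.367]
contact_force: [0.2, 0.6, -1.5]
width: 0.0188
finger_force: 59.1
```

```bash
python3 - <<'E'
from h import *
go(.477,-.293,.052,1.366)
print(at("top",[[342,184.5]],.105))
E
```

```text
clk 6.97 pos [ 0.4775 -0.2931  0.0572] rot [-3.141 -0.     1.367] q [-0.55  0.37 -0.39  0.81  0.    1.22] w 0.0188 F [ 0.2  0.6 -1.5] 59.1
dp cm [ 0.   -0.05  0.52] twist 0.001
[[ 0.48589212 -0.22439054  0.105     ]]
```

apply_moves(
  moves=[
    {"grip": 0, "dp": [0, 0, 0.15], "twist": 0},
    {"grip": 0, "dp": [0, 0, 0.3], "twist": 0},
    {"grip": 0, "dp": [0, 0, 0.4], "twist": 0},
    {"grip": 0, "dp": [0, 0, 0.4], "twist": 0},
    {"grip": 0, "dp": [0, 0, 0.4], "twist": 0},
  ],
)

```text
clock: 7.6
tool_pos: [0.4776, -0.2931, 0.0535]
tool_rot: [3.141, 0.0, 1.367]
contact_force: [-0.8, 1.0, 1.1]
width: 0.019
finger_force: 59.6
```

apply_moves(
  moves=[
    {"grip": 0, "dp": [0, 0, 0.15], "twist": 0},
    {"grip": 0, "dp": [0, 0, 0.3], "twist": 0},
    {"grip": 0, "dp": [0, 0, 0.3], "twist": 0},
    {"grip": 0, "dp": [0, 0, 0.3], "twist": 0},
    {"grip": 0, "dp": [0, 0, 0.3], "twist": 0},
  ],
)

```text
clock: 8.22
tool_pos: [0.4781, -0.2925, 0.0513]
tool_rot: [3.14, -0.001, 1.367]
contact_force: [-1.8, 5.1, 8.4]
width: 0.0188
finger_force: 60.9
```

apply_moves(
  moves=[
    {"grip": 0, "dp": [0, 0, 0.2], "twist": 0},
    {"grip": 0, "dp": [0, 0, 0.3], "twist": 0},
    {"grip": 0, "dp": [0, 0, 0.3], "twist": 0},
    {"grip": 0, "dp": [0, 0, 0.3], "twist": 0},
    {"grip": 0, "dp": [0, 0, 0.3], "twist": 0},
  ],
)

```text
clock: 8.85
tool_pos: [0.4782, -0.2925, 0.051]
tool_rot: [3.139, -0.001, 1.367]
contact_force: [-8.6, 10.8, 33.9]
width: 0.0188
finger_force: 64.3
```

```bash
python3 - <<'E'
from h import *
go(.477,-.293,.052,1.366)
T=eyes.read_camera("top");S=eyes.read_camera("scene")
a=cv2.resize(T[160:220,300:375,::-1],(400,320),interpolation=cv2.INTER_CUBIC)
b=cv2.resize(S[140:200,280:355,::-1],(400,320),interpolation=cv2.INTER_CUBIC)
cv2.imwrite("pics/f.png",np.hstack([a,b]))
E
```

```text
clk 8.85 pos [ 0.4782 -0.2925  0.051 ] rot [ 3.139e+00 -1.000e-03  1.367e+00] q [-0.55  0.38 -0.4   0.8   0.    1.22] w 0.0188 F [-8.6 10.8 33.9] 64.3
dp cm [-0.08 -0.1  -0.1 ] twist 0.001
```

View pics/f.png

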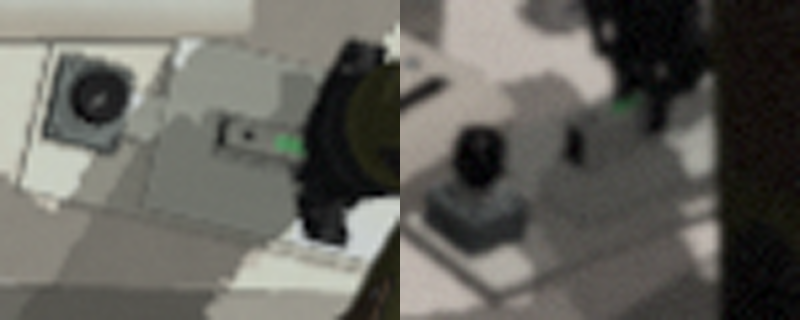

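It presses flat at about 34 N, and the level's end at (224,135) lies just inside the outline's end line at (216,132). I'll ease off, open and rise.

apply_moves(
  moves=[
    {"grip": 0, "dp": [0, 0, -0.35], "twist": 0},
    {"grip": 0.35, "dp": [0, 0, -0.4], "twist": 0},
    {"grip": 0.5, "dp": [0, 0, -0.4], "twist": 0},
    {"grip": 0.6, "dp": [0, 0, -0.4], "twist": 0},
    {"grip": 0.7, "dp": [0, 0, -0.5], "twist": 0},
  ],
)

```text
clock: 9.57
tool_pos: [0.4773, -0.293, 0.0519]
tool_rot: [-3.141, -0.0, 1.367]
contact_force: [0.9, -0.1, 0.2]
width: 0.0599
finger_force: 0.0
```

apply_moves(
  moves=[
    {"grip": 0.7, "dp": [0, 0, 0], "twist": 0},
    {"grip": 0.7, "dp": [0, 0, -2], "twist": 0},
    {"grip": 0.7, "dp": [0, 0, -5], "twist": 0},
    {"grip": 0.7, "dp": [0, 0, -8], "twist": 0},
    {"grip": 0.7, "dp": [0, 0, -12], "twist": 0},
  ],
)

```text
clock: 10.2
tool_pos: [0.4768, -0.2927, 0.1726]
tool_rot: [-3.14, -0.001, 1.367]
contact_force: [0.5, 0.6, 0.4]
width: 0.0599
finger_force: 0.0
```

```bash
python3 -c "
from h import *
go(.508,-.145,.14,2.3)"
```

```text
clk 10.2 pos [ 0.4768 -0.2927  0.1726] rot [-3.140e+00 -1.000e-03  1.367e+00] q [-0.55  0.27 -0.24  1.06  0.    1.22] w 0.0599 F [0.5 0.6 0.4] 0.0
dp cm [15.1   0.06  3.27] twist -0.933
```

apply_moves(
  moves=[
    {"grip": 0.7, "dp": [3, 0, 0], "twist": -0.18},
    {"grip": 0.7, "dp": [7, 0, 0], "twist": -0.36},
    {"grip": 0.7, "dp": [11, 0, 0], "twist": -0.54},
    {"grip": 0.7, "dp": [15.1, 0.1, 0], "twist": -0.72},
    {"grip": 0.7, "dp": [15.1, 0.1, 0], "twist": -0.9},
  ],
)

```text
clock: 10.82
tool_pos: [0.5095, -0.143, 0.1724]
tool_rot: [3.141, -0.0, 2.276]
contact_force: [-0.7, -0.6, 0.7]
width: 0.0594
finger_force: 0.0
```

```bash
python3 - <<'E'
from h import *
go(.508,-.145,.063,2.66)
T=eyes.read_camera("top");S=eyes.read_camera("scene")
np.savez("p.npz",T=T,S=S)
for n in("top","scene"):
    for r in regions_of(n,"spirit_level")[:2]:print(n,r["conf"],r["xy"],at(n,[r["xy"]],.078).round(4))
a=cv2.resize(T[165:215,325:395,::-1],(560,400),interpolation=cv2.INTER_CUBIC)
b=cv2.resize(S[135:195,270:360,::-1],(300,200),interpolation=cv2.INTER_CUBIC)
c=np.zeros((600,560,3),np.uint8);c[:400]=a;c[400:,:300]=b
cv2.imwrite("pics/g.png",c)
E
```

```text
clk 10.82 pos [ 0.5095 -0.143   0.1724] rot [ 3.141 -0.     2.276] q [-0.27  0.21 -0.32  1.04  0.    0.59] w 0.0594 F [-0.7 -0.6  0.7] 0.0
dp cm [-0.06 -0.25 10.94] twist -0.384
scene 0.71 [323.7, 158.0] [[ 0.4789 -0.2887  0.078 ]]
scene 0.2 [164.6, 252.9] [[0.4676 0.4574 0.078 ]]
```

View pics/g.png

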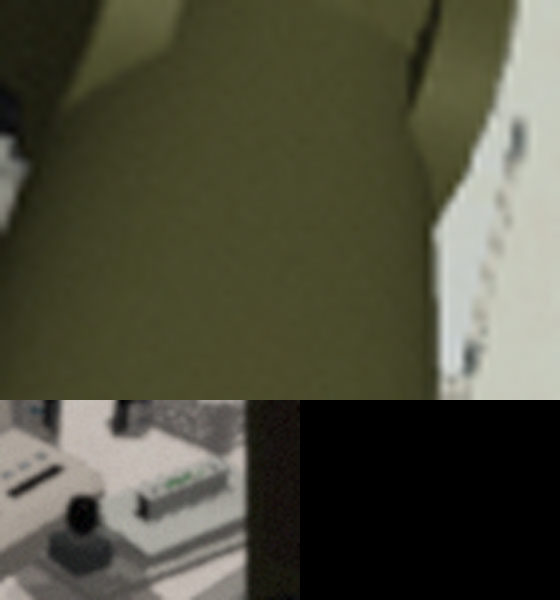

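In the scene crop the level lies on the plate with all of its top showing, from (140,500) to (230,470), and the green vial near (180,480). The arm hides it in the top view, so I'll read the bubble from the scene camera. Going down onto the knob.

apply_moves(
  moves=[
    {"grip": 0.7, "dp": [0, -0.2, 3], "twist": -0.18},
    {"grip": 0.7, "dp": [-0.1, -0.2, 6], "twist": -0.36},
    {"grip": 0.7, "dp": [-0.1, -0.2, 8], "twist": -0.38},
    {"grip": 0.7, "dp": [-0.1, -0.2, 10], "twist": -0.38},
    {"grip": 0.7, "dp": [-0.1, -0.2, 10.9], "twist": -0.38},
  ],
)

```text
clock: 11.65
tool_pos: [0.5073, -0.1479, 0.0622]
tool_rot: [-3.141, -0.002, 2.644]
contact_force: [0.0, -0.9, -0.1]
width: 0.0595
finger_force: 0.0
```

apply_moves(
  moves=[
    {"grip": 0.5, "dp": [0, 0, 0], "twist": 0},
    {"grip": 0.3, "dp": [0, 0, 0], "twist": 0},
    {"grip": 0.2, "dp": [0, 0, 0], "twist": 0},
    {"grip": 0.1, "dp": [0, 0, 0], "twist": 0},
    {"grip": 0, "dp": [0, 0, 0], "twist": 0},
  ],
)

```text
clock: 12.28
tool_pos: [0.5079, -0.149, 0.0643]
tool_rot: [-3.139, 0.001, 2.645]
contact_force: [-2.9, -4.6, 1.4]
width: 0.0325
finger_force: 59.3
```

```bash
cat >> h.py <<'E'
def top_profile(img,c,th,z,slope=0.,n="scene",half=.075,w=.008):
    """strip along the level's top face: rows across, cols along (+ = level y), 0.5 mm"""
    s=np.arange(-half,half,.0005);t=np.arange(-w,w,.0005)
    y=np.array([-np.sin(th),np.cos(th)]);x=np.array([np.cos(th),np.sin(th)])
    P=np.array([[*(c+x*a+y*b),z+slope*b] for a in t for b in s])
    m=proj(n,P).astype(np.float32).reshape(len(t),len(s),2)
    return s,cv2.remap(img.astype(np.float32),m[...,0],m[...,1],cv2.INTER_CUBIC)
E
python3 - <<'E'
from h import *
go(.508,-.145,.063)
I=np.mean([eyes.read_camera("scene").astype(float) for _ in range(12)],0);np.save("s1.npy",I)
s,u=top_profile(I,np.array([.478,-.2915]),-.205,.080,-.03,w=.025)
big=cv2.resize(u[:,:,::-1],None,fx=2.6,fy=2.6);cv2.imwrite("pics/h.png",np.clip(np.vstack([big,cv2.resize(I[140:185,290:355,::-1],(big.shape[1],540-260))]),0,255))
E
```

```text
clk 12.28 pos [ 0.5079 -0.149   0.0643] rot [-3.139e+00  1.000e-03  2.645e+00] q [-0.28  0.31 -0.46  0.8  -0.    0.21] w 0.0325 F [-2.9 -4.6  1.4] 59.3
dp cm [0.18 0.36 0.13] twist 0[ WARN:0@6.377] global loadsave.cpp:1063 imwrite_ Unsupported depth image for selected encoder is fallbacked to CV_8U.
```

View pics/h.png

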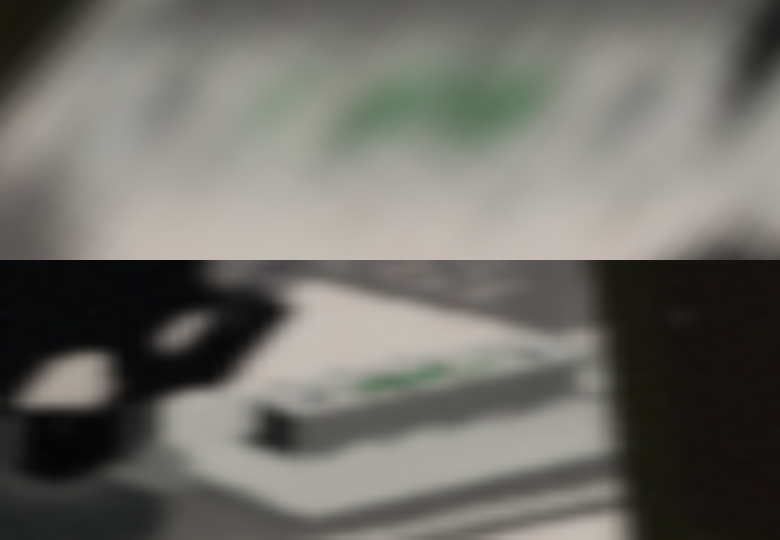

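In the strip the green vial spans about -26 to +31 mm. The pale bubble is near -13.5 mm, so roughly 16 mm toward the hinge, which needs about 2.5 rad. Now pressing the knob.

apply_moves(
  moves=[
    {"grip": 0, "dp": [0, 0, 0.2], "twist": 0},
    {"grip": 0, "dp": [0, 0, 0.4], "twist": 0},
    {"grip": 0, "dp": [0, 0, 0.6], "twist": 0},
    {"grip": 0, "dp": [0, 0, 0.7], "twist": 0},
    {"grip": 0, "dp": [0, 0, 0.7], "twist": 0},
  ],
)

```text
clock: 13.5
tool_pos: [0.5081, -0.1491, 0.0591]
tool_rot: [-3.139, 0.002, 2.645]
contact_force: [-9.1, -3.5, 17.9]
width: 0.0319
finger_force: 61.2
```

apply_moves(
  moves=[
    {"grip": 0, "dp": [0, 0, 0], "twist": 0.18},
    {"grip": 0, "dp": [0, 0, 0], "twist": 0.36},
    {"grip": 0, "dp": [0, 0, 0], "twist": 0.54},
    {"grip": 0, "dp": [0, 0, 0], "twist": 0.72},
    {"grip": 0, "dp": [0, 0, 0], "twist": 0.9},
  ],
)

```text
clock: 14.12
tool_pos: [0.5087, -0.1488, 0.0592]
tool_rot: [3.14, 0.003, 1.74]
contact_force: [-6.3, -1.7, 17.2]
width: 0.032
finger_force: 60.9
```

apply_moves(
  moves=[
    {"grip": 0, "dp": [0, 0, 0], "twist": 0.18},
    {"grip": 0, "dp": [0, 0, 0], "twist": 0.36},
    {"grip": 0, "dp": [0, 0, 0], "twist": 0.54},
    {"grip": 0, "dp": [0, 0, 0], "twist": 0.72},
    {"grip": 0, "dp": [0, 0, 0], "twist": 0.9},
  ],
)

```text
clock: 14.75
tool_pos: [0.5094, -0.1491, 0.0592]
tool_rot: [3.137, 0.001, 0.84]
contact_force: [-4.6, -2.7, 15.0]
width: 0.0324
finger_force: 60.6
```

Edit , replacing
```

```
with
```

```

```bash
cat >> h.py <<'E'
def prof(I,c,th,z,sl):
    s,u=top_profile(I,np.array(c),th,z,sl,w=.025)
    g=u[...,1]-(u[...,0]+u[...,2])/2
    G=cv2.GaussianBlur(g,(0,0),3)[:,60:240]
    r=int(G.mean(1).argmax());print("row",(r-50)/2,"mm")
    return s,g[r-6:r+7].mean(0),u[r-6:r+7].mean((0,2))
E
python3 - <<'E'
from h import *
go(.508,-.149,.059)
for _ in range(14):eyes.read_camera("scene")
I=np.mean([eyes.read_camera("scene").astype(float) for _ in range(12)],0);np.save("s2.npy",I)
o=[]
for J,sl in((np.load("s1.npy"),-.04),(I,-.011)):
    s,g,l=prof(J,[.478,-.2915],-.205,.08,sl);o.append((g,l))
for i in range(60,250,4):print(round(s[i]*1000),*[f"{g[i]:.0f}/{l[i]:.0f}" for g,l in o],end=" | ")
s,u=top_profile(I,np.array([.478,-.2915]),-.205,.080,-.01,w=.025)
cv2.imwrite("pics/i.png",np.clip(cv2.resize(u[:,:,::-1],None,fx=2.6,fy=2.6),0,255).astype(np.uint8))
E
```

```text
clk 14.75 pos [ 0.5094 -0.1491  0.0592] rot [3.137e+00 1.000e-03 8.400e-01] q [-0.28  0.32 -0.46  0.79 -0.    2.02] w 0.0324 F [-4.6 -2.7 15. ] 60.6
dp cm [-0.09 -0.11  0.02] twist 0
row -5.0 mm
row -1.5 mm
-45 2/136 3/141 | -43 2/132 3/145 | -41 2/133 3/150 | -39 2/137 3/154 | -37 3/144 4/157 | -35 3/150 4/155 | -33 3/154 6/151 | -31 4/155 10/144 | -29 6/153 14/135 | -27 8/150 19/125 | -25 11/147 23/117 | -23 12/145 25/111 | -21 12/145 26/106 | -19 12/146 24/103 | -17 11/148 21/102 | -15 9/148 19/105 | -13 9/145 18/112 | -11 10/139 16/123 | -9 12/131 15/133 | -7 14/124 14/140 | -5 18/117 13/142 | -3 20/113 13/140 | -1 22/112 14/133 | 1 22/113 16/125 | 3 22/114 18/117 | 5 21/115 19/112 | 7 20/114 20/110 | 9 20/110 20/110 | 11 21/105 21/111 | 13 22/101 22/111 | 15 23/99 23/110 | 17 23/99 23/110 | 19 24/101 22/110 | 21 24/104 20/114 | 23 23/108 16/121 | 25 21/113 13/130 | 27 17/120 9/139 | 29 13/129 6/148 | 31 9/138 4/154 | 33 6/145 3/157 | 35 4/151 2/156 | 37 4/153 2/151 | 39 3/151 2/143 | 41 3/146 2/136 | 43 2/139 2/132 | 45 2/134 2/135 | 47 2/133 2/141 | 49 2/137 2/148 |
```

View pics/i.png

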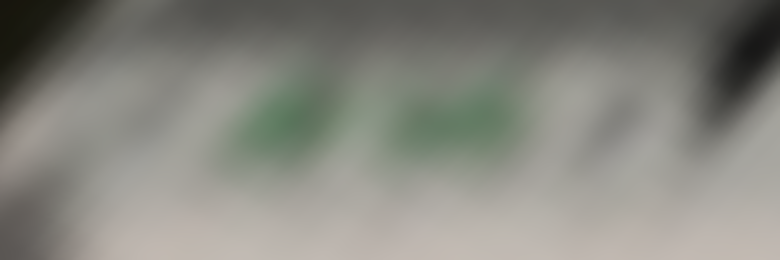

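```bash
cat > fit.py <<'E'
from h import *
from scipy.optimize import least_squares
from scipy.ndimage import gaussian_filter1d as gf
def strip(I,sl):
    s,u=top_profile(I,np.array([.478,-.2915]),-.205,.08,sl,w=.025)
    g=u[...,1]-(u[...,0]+u[...,2])/2
    r=int(cv2.GaussianBlur(g,(0,0),3)[:,60:240].mean(1).argmax())
    return s*1000,u[r-2:r+3].mean(0)
def box(s,a,b):
    return np.clip(s-a+.25,0,.5)*2-np.clip(s-b+.25,0,.5)*2
def model(p,s,m,b,amb):
    L,sig,lw=p[:3];bar,gr,bu,ln=p[3:6],p[6:9],p[9:12],p[12:15]
    v=box(s,m-L,m+L);o=bar+(gr-bar)*v[:,None]
    k=box(s,m+b-7,m+b+7)[:,None];o=o+(bu-o)*k
    for c in(-9,9):
        k=box(s,m+c-lw/2,m+c+lw/2)[:,None];o=o+(ln-o)*k
    return gf(o,sig/.5,axis=0,mode="nearest")*amb[0]+amb[1]*(s[:,None]-m)
def fit(data):
    n=len(data);S=[strip(*d) for d in data]
    def f(x):
        r=[]
        for i,(s,u) in enumerate(S):
            k=abs(s)<36;m,b,a,c=x[15+4*i:19+4*i]
            r.append((model(x[:15],s,m,b,(a,c))-u)[k].ravel()/3)
        r.append([(x[2]-1.2)/.2,*(np.array(x[12:15])-20)/20,*(np.array(x[18::4]))/.3,*(np.array(x[17::4])-1)/.05]);return np.concatenate([np.ravel(q) for q in r])
    best=None
    for b0 in(0,-4,4):
        x0=[26,4,1.2]+[155]*3+[70,120,80]+[170,180,170]+[20]*3
        for i in range(n):x0+=[2 if i==0 else -2,-16 if i==0 else b0,1,0]
        q=least_squares(f,x0,loss="soft_l1")
        if best is None or q.cost<best.cost:best=q
    x=best.x;print("cost",best.cost,"L,sig,lw",x[:3].round(2),"gr",x[6:9].round(),"bu",x[9:12].round())
    for i in range(n):print("m,b",x[15+4*i:17+4*i].round(2),x[17+4*i:19+4*i].round(2))
E
python3 -c "
from fit import *
fit([(np.load('s1.npy'),-.04),(np.load('s2.npy'),-.011)])"
```

```text
cost 343.9569381232954 L,sig,lw [26.64  3.56  3.45] gr [ 95. 120.  96.] bu [146. 152. 138.]
m,b [  2.48 -17.72] [ 1.02 -0.06]
m,b [-1.65 -4.52] [1.02 0.02]
```

apply_moves(
  moves=[
    {"grip": 0, "dp": [0, 0, 0], "twist": 0.18},
    {"grip": 0, "dp": [0, 0, 0], "twist": 0.36},
    {"grip": 0, "dp": [0, 0, 0], "twist": 0.54},
    {"grip": 0, "dp": [0, 0, 0], "twist": 0.7},
    {"grip": 0, "dp": [0, 0, 0], "twist": 0.7},
  ],
)

```text
clock: 16.68
tool_pos: [0.5096, -0.1497, 0.0592]
tool_rot: [3.137, -0.002, 0.144]
contact_force: [-4.2, -3.3, 13.5]
width: 0.0321
finger_force: 60.6
```

```bash
python3 - <<'E'
from fit import *
go(.508,-.149,.059)
for _ in range(24):eyes.read_camera("scene")
I=np.mean([eyes.read_camera("scene").astype(float) for _ in range(20)],0);np.save("s3.npy",I)
fit([(np.load('s1.npy'),-.044),(np.load('s2.npy'),-.013),(I,0.)])
s,u=top_profile(I,np.array([.478,-.2915]),-.205,.080,0,w=.025)
cv2.imwrite("pics/j.png",np.clip(cv2.resize(u[:,:,::-1],None,fx=2.6,fy=2.6),0,255).astype(np.uint8))
E
```

```text
clk 16.68 pos [ 0.5096 -0.1497  0.0592] rot [ 3.137e+00 -2.000e-03  1.440e-01] q [-0.28  0.32 -0.46  0.79 -0.    2.71] w 0.0321 F [-4.2 -3.3 13.5] 60.6
dp cm [-0.15 -0.09  0.02] twist 0
cost 563.4525829229109 L,sig,lw [26.5   3.8   0.95] gr [100. 124. 100.] bu [145. 152. 137.]
m,b [  3.89 -17.49] [1.02 0.  ]
m,b [-1.97 -3.28] [1. 0.]
m,b [-3.12 -0.61] [0.98 0.02]
```

View pics/j.png

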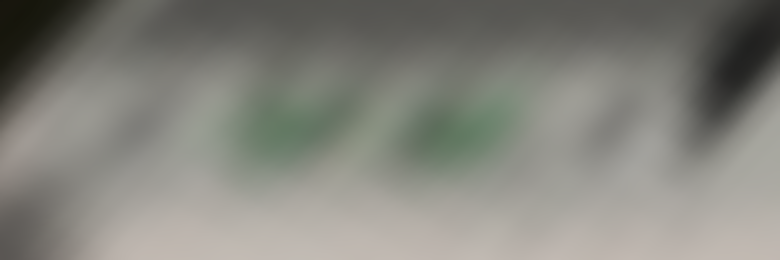

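The picture shows the vial from 235 to 525 (middle 380) and the bubble at about 372, so about 1 mm short on the hinge side, as the fit says. One small turn more.

apply_moves(
  moves=[
    {"grip": 0, "dp": [0, 0, 0], "twist": 0.08},
    {"grip": 0, "dp": [0, 0, 0], "twist": 0.16},
    {"grip": 0, "dp": [0, 0, 0], "twist": 0.16},
    {"grip": 0, "dp": [0, 0, 0], "twist": 0.16},
    {"grip": 0, "dp": [0, 0, 0], "twist": 0.16},
  ],
)

```text
clock: 19.5
tool_pos: [0.5096, -0.1498, 0.0592]
tool_rot: [3.137, -0.003, -0.015]
contact_force: [-4.1, -4.7, 13.6]
width: 0.0323
finger_force: 60.5
```

```bash
python3 - <<'E'
from fit import *
from scipy.ndimage import gaussian_filter1d as gf
go(.508,-.149,.059)
for _ in range(24):eyes.read_camera("scene")
I=np.mean([eyes.read_camera("scene").astype(float) for _ in range(20)],0);np.save("s4.npy",I)
fit([(np.load('s1.npy'),-.044),(np.load('s2.npy'),-.013),(np.load('s3.npy'),-.003),(I,0.)])
for J in(np.load('s3.npy'),I):
    s,u=strip(J,0.);g=u[:,1]-(u[:,0]+u[:,2])/2;l=u.mean(1)
    h=lambda a,b:s[(s>a)&(s<b)][l[(s>a)&(s<b)].argmin()]
    k=np.flatnonzero(g>12);i=(s>-14)&(s<10)
    w=np.clip(l[i]-l[i].min()-.5*np.ptp(l[i]),0,None)
    print("holes",h(-58,-34),h(34,52),"green edges",s[k[0]],s[k[-1]],"bubble lum",(w*s[i]).sum()/w.sum(),"g min",s[i][g[i].argmin()])
E
```

```text
clk 19.5 pos [ 0.5096 -0.1498  0.0592] rot [ 3.137e+00 -3.000e-03 -1.500e-02] q [-0.28  0.32 -0.46  0.79 -0.    2.87] w 0.0323 F [-4.1 -4.7 13.6] 60.5
dp cm [-0.16 -0.08  0.02] twist 0
cost 642.3462923978138 L,sig,lw [26.66  3.97  0.84] gr [ 99. 123. 100.] bu [143. 151. 135.]
m,b [  4.14 -17.6 ] [1.03 0.02]
m,b [-2.17 -2.86] [ 1.01 -0.02]
m,b [-3.11 -0.56] [0.99 0.02]
m,b [-3.33  0.83] [0.98 0.01]
holes -48.99999999999997 42.00000000000011 green edges -30.999999999999957 23.50000000000009 bubble lum -3.020986314090005 g min -1.499999999999932
holes -48.99999999999997 41.50000000000011 green edges -31.499999999999957 23.50000000000009 bubble lum -2.568187904836512 g min 1.0000000000000702
```

```bash
python3 - <<'E'
import fit as F
from fit import *
B=cv2.resize(cv2.imread("pics/b.png"),(512,384),interpolation=cv2.INTER_AREA)[:,:,::-1].astype(float)
def strip2(I,c,th,z,sl):
    s,u=top_profile(I,np.array(c),th,z,sl,w=.025)
    g=u[...,1]-(u[...,0]+u[...,2])/2
    r=int(cv2.GaussianBlur(g,(0,0),3)[:,60:240].mean(1).argmax());return s*1000,u[r-2:r+3].mean(0)
F.strip=lambda I,sl:strip2(I,[.5065,.2295],.166,.032,0) if I is B else strip2(I,[.478,-.2915],-.205,.08,sl)
print("reference alone (true b=0)");fit([(B,0.)]) 
T=[2.645-a for a in(2.645,.84,.144,-.015)]
D=[strip2(np.load(f"s{i+1}.npy"),[.478,-.2915],-.205,.08,(-.044,-.013,-.003,0)[i]) for i in range(4)]
def f(x,b4,use):
    r=[]
    for j,i in enumerate(use):
        s,u=D[i];k=abs(s)<36;r.append((model(x[:15],s,x[15+3*j],b4+6.4*(T[i]-T[3]),x[16+3*j:18+3*j])-u)[k].ravel()/3)
    return np.concatenate(r+[np.array([(x[2]-1.2)/.2,*(x[12:15]-20)/20,*x[17::3]/.3,*(x[16::3]-1)/.05])])
for use in((0,1,2,3),(1,2,3),(2,3)):
    c=[]
    for b4 in np.arange(-2,3.1,.5):
        x0=np.array([26,4,1.2]+[155]*3+[70,120,80]+[150]*3+[20]*3+sum([[(3,-2,-3,-3.3)[i],1,0] for i in use],[]),float)
        c.append(least_squares(f,x0,args=(b4,use),loss="soft_l1").cost)
    print(use,np.round(c))
E
```

```text
reference alone (true b=0)
cost 168.0004062014134 L,sig,lw [27.65  5.01  2.28] gr [ 78. 109.  79.] bu [170. 178. 158.]
m,b [-1.63 -3.12] [0.92 0.06]Traceback (most recent call last):
  File "<stdin>", line 21, in <module>
    return func(*args, **kwargs)
    result = trf(vector_fun.fun, vector_fun.jac, x0, f0, J0, lb, ub, ftol, xtol,
                 gtol, max_nfev, x_scale, loss_function, tr_solver,
                 tr_options.copy(), verbose, callback=callback_wrapped)
    return trf_no_bounds(
        fun, jac, x0, f0, J0, ftol, xtol, gtol, max_nfev, x_scale,
        loss_function, tr_solver, tr_options, verbose, callback=callback)
    f_new = fun(x_new)
    self._update_fun()
    ~~~~~~~~~~~~~~~~^^
    self.f = self.fun_wrapped(xp_copy(self.x))
             ~~~~~~~~~~~~~~~~^^^^^^^^^^^^^^^^^
    return np.atleast_1d(self.fun(x))
                         ~~~~~~~~^^^
    return self.f(x, *self.args, **self.kwargs)
           ~~~~~~^^^^^^^^^^^^^^^^^^^^^^^^^^^^^^
  File "<stdin>", line 15, in f
  File "fit.py", line 17, in model
    return gf(o,sig/.5,axis=0,mode="nearest")*amb[0]+amb[1]*(s[:,None]-m)
           ~~^^^^^^^^^^^^^^^^^^^^^^^^^^^^^^^^
    raise ValueError('Radius must be a nonnegative integer.')
ValueError: Radius must be a nonnegative integer.
```

The blurred scene view can't settle the bubble to under 1 mm. I'll let go of the knob, which keeps its angle, and swing the arm clear for a sharper top view.

apply_moves(
  moves=[
    {"grip": 0, "dp": [0, 0, -0.4], "twist": 0},
    {"grip": 0.3, "dp": [0, 0, -0.7], "twist": 0},
    {"grip": 0.7, "dp": [0, 0, -0.7], "twist": 0},
    {"grip": 0.7, "dp": [0, 0, -0.7], "twist": 0},
    {"grip": 0.7, "dp": [0, 0, -0.7], "twist": 0},
  ],
)

```text
clock: 22.32
tool_pos: [0.5084, -0.1474, 0.0637]
tool_rot: [-3.142, -0.001, -0.013]
contact_force: [0.3, 0.3, -0.0]
width: 0.0598
finger_force: 0.0
```

apply_moves(
  moves=[
    {"grip": 0.7, "dp": [0, 0, -3], "twist": 0},
    {"grip": 0.7, "dp": [0, 0, -7], "twist": 0},
    {"grip": 0.7, "dp": [0, -4, -10], "twist": -0.18},
    {"grip": 0.7, "dp": [0, -10, -10], "twist": -0.36},
    {"grip": 0.7, "dp": [0, -16, -10], "twist": -0.54},
  ],
)

```text
clock: 22.95
tool_pos: [0.5107, 0.0139, 0.1642]
tool_rot: [3.141, -0.002, 0.531]
contact_force: [0.6, 1.6, 0.2]
width: 0.0595
finger_force: 0.0
```

```bash
python3 -c "
from h import *
go(.46,.15,.17,1.36)"
```

```text
clk 22.95 pos [0.5107 0.0139 0.1642] rot [ 3.141e+00 -2.000e-03  5.310e-01] q [ 0.03  0.18 -0.37  1.01  0.    2.64] w 0.0595 F [0.6 1.6 0.2] 0.0
dp cm [  2.53 -14.3   -0.59] twist -0.829
```

```bash
python3 - <<'E'
from fit import *
go(.510,-.150,.17,1.36)
I=np.mean([eyes.read_camera("top").astype(float) for _ in range(10)],0);np.save("t1.npy",I)
s,u=top_profile(I,np.array([.478,-.2915]),-.205,.08,0,n="top",w=.025)
cv2.imwrite("pics/k.png",np.clip(cv2.resize(u[:,:,::-1],None,fx=2.6,fy=2.6),0,255).astype(np.uint8))
g=u[...,1]-(u[...,0]+u[...,2])/2;r=int(cv2.GaussianBlur(g,(0,0),3)[:,60:240].mean(1).argmax());print("row",r)
v=u[r-5:r+6].mean(0)
for i in range(16,290,3):print(f"{s[i]*1000:.1f}:{v[i].mean():.0f}/{v[i,1]-(v[i,0]+v[i,2])/2:.0f}",end=" ")
E
```

```text
clk 22.95 pos [0.5107 0.0139 0.1642] rot [ 3.141e+00 -2.000e-03  5.310e-01] q [ 0.03  0.18 -0.37  1.01  0.    2.64] w 0.0595 F [0.6 1.6 0.2] 0.0
dp cm [-8.37 14.1  -0.59] twist -0.829
row 51
-67.0:183/8 -65.5:183/8 -64.0:184/8 -62.5:179/8 -61.0:163/7 -59.5:150/7 -58.0:155/7 -56.5:172/8 -55.0:185/9 -53.5:188/9 -52.0:181/8 -50.5:159/7 -49.0:130/5 -47.5:105/3 -46.0:90/2 -44.5:94/2 -43.0:115/3 -41.5:146/6 -40.0:171/7 -38.5:180/8 -37.0:185/8 -35.5:186/8 -34.0:184/8 -32.5:180/8 -31.0:174/8 -29.5:155/15 -28.0:129/28 -26.5:108/41 -25.0:98/49 -23.5:96/51 -22.0:93/51 -20.5:93/49 -19.0:95/47 -17.5:98/47 -16.0:101/45 -14.5:98/45 -13.0:91/44 -11.5:85/41 -10.0:83/36 -8.5:94/31 -7.0:112/29 -5.5:134/26 -4.0:153/21 -2.5:164/16 -1.0:171/13 0.5:171/12 2.0:163/12 3.5:152/11 5.0:140/11 6.5:115/17 8.0:90/25 9.5:74/35 11.0:82/41 12.5:97/45 14.0:101/49 15.5:100/49 17.0:99/49 18.5:99/50 20.0:101/49 21.5:100/48 23.0:101/46 24.5:116/38 26.0:134/27 27.5:158/16 29.0:173/10 30.5:183/6 32.0:189/4 33.5:188/5 35.0:187/5 36.5:186/4 38.0:176/4 39.5:160/3 41.0:139/3 42.5:113/2 44.0:93/2 45.5:97/2 47.0:123/2 48.5:156/3 50.0:176/3 51.5:186/3 53.0:192/3 54.5:190/3 56.0:176/4 57.5:153/4 59.0:121/3 60.5:71/2 62.0:35/1 63.5:39/1 65.0:82/3 66.5:132/5 68.0:165/5 69.5:178/4
```

View pics/k.png

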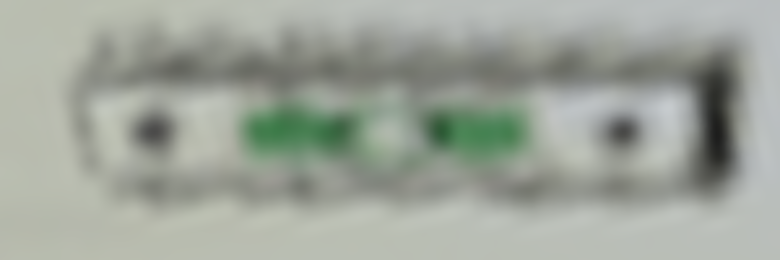

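In the top view the two lines are at about -10.4 and +9.7 mm (middle -0.4), and the bubble spans -5.9 to +5.7. It is about 0.4 mm from the middle, so well centred. I'll go back and grip and press the knob without turning it.

```bash
python3 -c "
from h import *
go(.5095,-.149,.063,.1)"
```

```text
clk 23.45 pos [0.5103 0.0113 0.1632] rot [3.142 0.    0.524] q [ 0.02  0.19 -0.37  1.01 -0.    2.64] w 0.0597 F [-0.7 -0.6  0.2] 0.0
dp cm [-8.09 13.83 10.02] twist 0.424
```

apply_moves(
  moves=[
    {"grip": 0.7, "dp": [-3, 5, 0], "twist": 0.15},
    {"grip": 0.7, "dp": [-6, 10, 0], "twist": 0.3},
    {"grip": 0.7, "dp": [-8.1, 13.8, 0], "twist": 0.42},
    {"grip": 0.7, "dp": [-8.1, 13.8, 2], "twist": 0.42},
    {"grip": 0.7, "dp": [-8.1, 13.8, 4], "twist": 0.42},
  ],
)

```text
clock: 24.08
tool_pos: [0.5095, -0.1494, 0.1229]
tool_rot: [3.141, -0.001, 0.103]
contact_force: [0.0, 0.6, -0.3]
width: 0.0601
finger_force: 0.0
```

```bash
python3 -c "
from h import *
go(.5095,-.149,.063,.1)"
```

```text
clk 24.07 pos [ 0.5095 -0.1494  0.1229] rot [ 3.141e+00 -1.000e-03  1.030e-01] q [-0.29  0.25 -0.38  0.93  0.    2.75] w 0.0601 F [ 0.   0.6 -0.3] 0.0
dp cm [ 0.   -0.04  5.99] twist 0.003
```

apply_moves(
  moves=[
    {"grip": 0.7, "dp": [0, 0, 2], "twist": 0},
    {"grip": 0.7, "dp": [0, 0, 4], "twist": 0},
    {"grip": 0.7, "dp": [0, 0, 5.3], "twist": 0},
    {"grip": 0.7, "dp": [0, 0, 5.9], "twist": 0},
    {"grip": 0.7, "dp": [0, 0, 5.9], "twist": 0},
  ],
)

```text
clock: 24.7
tool_pos: [0.5095, -0.1477, 0.0642]
tool_rot: [-3.141, 0.0, 0.106]
contact_force: [1.0, -0.3, 0.4]
width: 0.0597
finger_force: 0.0
```

apply_moves(
  moves=[
    {"grip": 0.5, "dp": [0, 0, 0], "twist": 0},
    {"grip": 0.3, "dp": [0, 0, 0], "twist": 0},
    {"grip": 0.2, "dp": [0, 0, 0], "twist": 0},
    {"grip": 0.1, "dp": [0, 0, 0], "twist": 0},
    {"grip": 0, "dp": [0, 0, 0], "twist": 0},
  ],
)

```text
clock: 25.32
tool_pos: [0.5105, -0.1492, 0.0658]
tool_rot: [3.138, -0.001, 0.106]
contact_force: [-2.1, -4.8, 5.4]
width: 0.0323
finger_force: 58.9
```

apply_moves(
  moves=[
    {"grip": 0, "dp": [0, 0, 0.2], "twist": 0},
    {"grip": 0, "dp": [0, 0, 0.4], "twist": 0},
    {"grip": 0, "dp": [0, 0, 0.6], "twist": 0},
    {"grip": 0, "dp": [0, 0, 0.7], "twist": 0},
    {"grip": 0, "dp": [0, 0, 0.7], "twist": 0},
  ],
)

```text
clock: 25.95
tool_pos: [0.5108, -0.1493, 0.0606]
tool_rot: [3.137, -0.002, 0.106]
contact_force: [-7.1, -2.9, 22.7]
width: 0.0319
finger_force: 60.8
```

apply_moves(
  moves=[
    {"grip": 0, "dp": [0, 0, 0], "twist": 0},
    {"grip": 0, "dp": [0, 0, 0], "twist": 0},
    {"grip": 0, "dp": [0, 0, 0], "twist": 0},
    {"grip": 0, "dp": [0, 0, 0], "twist": 0},
    {"grip": 0, "dp": [0, 0, 0], "twist": 0},
  ],
)

```text
clock: 26.58
tool_pos: [0.5107, -0.1493, 0.0606]
tool_rot: [3.137, -0.002, 0.106]
contact_force: [-7.2, -3.4, 23.0]
width: 0.0323
finger_force: 60.8
```

```bash
python3 - <<'E'
from fit import *
for _ in range(6):eyes.read_camera("scene")
I=np.mean([eyes.read_camera("scene").astype(float) for _ in range(12)],0)
fit([(np.load('s1.npy'),-.044),(np.load('s2.npy'),-.013),(np.load('s3.npy'),-.003),(np.load('s4.npy'),0.),(I,0.)])
E
```

```text
cost 714.9594222968353 L,sig,lw [26.86  4.07  0.95] gr [100. 124. 100.] bu [143. 151. 135.]
m,b [  4.22 -17.62] [1.03 0.03]
m,b [-2.2 -2.9] [ 1.01 -0.03]
m,b [-3.2  -0.43] [1.   0.01]
m,b [-3.34  0.88] [0.98 0.  ]
m,b [-2.89  0.79] [0.98 0.02]
```

The bubble hasn't moved since the top view: the same fit gives 0.8 mm now against 0.9 mm then. Handing in.

```bash
python3 -c "
from bench import bot
print(bot.hand_in())"
```

```text
the job is handed in; nothing more can be done
None
```

I handed the job in, but no verdict came back: the level lies on the outline, let go of, the bubble is about 0.5 to 0.8 mm from the middle (limit 2 mm), and the knob is still gripped and held fully pressed.

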